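# Clear the cup and touch open the counter cupboard

### The arm

A 6-joint arm with a two-finger parallel gripper is mounted at the origin on the work surface. World frame = base frame: x ahead of the robot, y to its left, z up, the work surface at z = 0. Lengths are in m, angles in rad, forces in N, time in s.
With the tool pointing down it reaches from about 0.275 to 0.975 m from the base axis. Payload 8.4 kg.
Tool frame: the origin (TCP) lies midway between the tips of the shut fingers; the grasp point (between the pads) lies robot.pinch_z behind it (robot.pinch_z is the distance from the TCP to the grasp point, in m); z points along the fingers, y is the direction in which the jaws open and shut (so a half turn about z gives the same grasp; the last joint's range is limited). The gripper opens to 92 mm and grips with 3 to 60 N. Pads are 20 mm wide; open, the fingers measure 128 mm over their backs; the gripper's body (75 mm by 189 mm) begins 69 mm behind the grasp point.
Start: joints at [-1.352, 0.353, 1.633, -0, 1.155, -0.002], TCP at [0.137, -0.61, 0.215] pointing down, gripper open.
Joint ranges: [-2.63, 2.63], [-0.92, 2.1], [0.06, 2.66], [-1.3, 4.44], [0, 2.69], [-3.02, 3.02]. Speed limits (rad/s): [2.22, 2.22, 2.79, 3.14, 3.14, 3.14].

### API

Orientations are given as a unit quaternion [w, x, y, z].
In Python, from workcell import robot gives the robot as it stands.
- The arm moves only by the shell command python3 -m creep 'ROWS' [OPENING] [FORCE]. ROWS is JSON, a list of rows, each an object with "dp": the shift along the world's x, y, z in mm, a list of three; "turn": the turn about the world's z in degrees. In form: [{"dp": [dx, dy, dz], "turn": turn}, ...]. A call has 1 to 12 rows; each row shifts and turns the commanded pose from where the row before left it; what a row does not reach is not made up. A row lasts 1/8 s, in which the tool goes at most 62.5 mm and 10.7 degrees, less where a joint would pass 70% of its speed; a pose out of reach is approached as far as the arm can. A call is refused whole if a number of a shift passes 62.5 or a number of a turn 10.7, either way. A call with a gripper value outside its range is refused whole. OPENING is the opening, from 0 (shut) to 1 (fully open), set as the call begins (- or left out, the last holds). The fingers move at their own pace and stop on an object; FORCE is the grip in N (left out, the last holds). Time passes only in rows, so rows that do not move let the fingers close. It gives the time, the measured TCP pose, the force and the opening at its end, in the units of the state.
- robot.state(): the state, without advancing time (a new reading comes with each control period).
- robot.read_camera(name): name is "side" or "top" or "wrist"; returns a dict with "frame" (420x560x3 uint8, blue, green, red), "intrinsics" (3x3 intrinsics, pixels), "rvec" (rotation vector, rad) and "tvec" (3), from world to camera coordinates, as OpenCV has them. Camera axes: x right, y down, z forward; pixel columns grow to the right and rows downward; lengths in m; the calibration is good to about 2 mm. The wrist camera is an equidistant fisheye: a pixel r from the principal point sees the ray r / f radians off the axis. A picture is of the moment at which its call begins. There is no depth.
- robot.sign_off(): hands the job in, once; it reports no verdict.
The state is a dict: "t": time; "q": joint angles; "qd": joint speeds; "joint_efforts": joint torques, N m; "tool_pos": TCP position; "ee_rot": TCP orientation; "ft_force": force on the tool from outside, world axes, zero at the start; "ft_torque": the same for the moment, N m; "grip_width": finger opening in m.
Only numpy, scipy, OpenCV 4.12 (cv2) and the standard library are available. Lean on these libraries where they do the work, as an engineer would, in place of code of your own. Each camera call takes 0.05 s, during which the arm holds its last target.

### The job

The orange cup stands in the way of the green touch-latch door. With the fingertips, slide the cup along the counter, never lifting or tipping it, until it stands wholly on the black drain grille. Then press the shut door in (a white spot marks where) so that the catch lets go, let its spring bring it ajar, leave it where the spring holds it, and leave everything else where it is.

Things in the scene. Friction and masses are not known exactly. Their poses are not given: they have to be found in the camera images.
- cupboard: Grey box cupboard, fixed to the counter, 180 mm deep, 240 mm wide, 200 mm high, its green door on its local -x side. Origin: centre of the underside. Local -x points straight out of the door (roughly world -y, to the robot's right), local +y along the front towards the hinge (roughly towards the robot).
- door (a joint): Hinge angle of the green door, rad: 0 shut and latched, positive as it opens outwards, -0.033 pushed in to its stop. Touch latch: pushed in about 4 mm or more at the white spot (about -0.02 rad; takes about 3 N at first, less than 6 N to reach the stop) the catch lets go, and once the push is withdrawn a damped spring of 1 N m/rad brings the door to about 0.6 rad (34 degrees) in 1 to 2 s and holds it there. It does not latch again. Unpushed, the catch holds it shut.
- press_spot (a point): Centre of the white disc (26 mm across) on the outer face of the door: 30 mm from its free edge, 210 mm from the hinge, 155 mm above the counter (45 mm below the door's top edge; a white strip on the top edge marks it from above). Moves with the door. Door panel: 240 mm wide, 200 mm high, 15 mm thick, smooth, no handle; its shut outer face lies 113 mm from the cupboard's origin along local -x.
- hinge (a point): Point on the upright hinge axis of the door, at the end of the front nearest the robot, 155 mm above the counter. Fixed to the cupboard.
- cup: Loose orange open cup, 76 mm across at the foot, 80 mm at the rim, 75 mm high, 0.15 to 0.31 kg. Origin: centre of its underside. Stands some 100 to 115 mm (its axis) in front of the shut door, within the door's swing. Friction with the counter about 1.
- grille: Black drain grille with grey bars, 180 by 180 mm, flush with the counter (nothing to climb). Origin: its centre; x and y along its sides.
- jug: Clear jug with a handle, 96 mm across, 130 mm high, loose, origin under its centre; bystander.
- canister: Metal canister with a knob, 94 mm across, 145 mm high, loose, origin under its centre; bystander.
- syrup: Amber syrup bottle, 64 mm across, 190 mm high, loose, origin under its centre; bystander.
- jar: Glass jar with a white cap, 80 mm across, 110 mm high, loose, origin under its centre; bystander.
- tin: Blue tin, 72 mm across, 90 mm high, loose, standing on top of the cupboard (its foot 200 mm above the counter), origin under its centre; bystander.
- spoon: Steel spoon, 190 mm long, lying loose on the counter near the robot; bystander.
Things that resemble listed ones, but are neither listed nor needed, are in the scene too. Several things have the shape of the cup; the one meant has the colours described above.

How it is judged:
By the outcome, as a careful person would: the job done as asked, in the order asked, and still so for the second after the job is handed in, with the robot touching nothing.
It also fails if it takes over 64 s, if anything falls off the work surface, if the arm or the gripper's body presses on something with over 40 N, if the wrist force passes 120 N, or if a joint passes its speed limit or range.

## Working session

There is one attempt and no reset: what is moved stays moved. The work goes in short steps, Python scripts to look and compute and a shell command to move; the robot and the scene stay as the last step left them, time stands still between calls to the robot, and variables do not carry over. Pictures are saved under pics/ and viewed, and the job is handed in when it is done.

```bash
ls; mkdir -p pics
cat > h.py <<'E'
import numpy as np, cv2
from workcell import robot
def cam(n,save=None):
    c=robot.read_camera(n)
    if save: cv2.imwrite('pics/'+save,c['frame'])
    return c
def ray(c,u,v):
    R=cv2.Rodrigues(np.array(c['rvec'],float))[0];t=np.array(c['tvec'],float).ravel()
    K=np.array(c['intrinsics'])
    d=np.array([(u-K[0,2])/K[0,0],(v-K[1,2])/K[1,1],1.])
    return -R.T@t, R.T@d
def onz(c,u,v,z):
    o,d=ray(c,u,v); return o+d*(z-o[2])/d[2]
def proj(c,P):
    return cv2.projectPoints(np.array(P,float).reshape(-1,3),np.array(c['rvec'],float),np.array(c['tvec'],float),np.array(c['intrinsics'],float),None)[0].reshape(-1,2)
E
python3 - <<'E'
from h import *
print(robot.pinch_z); s=robot.state(); print(s['t'],s['tool_pos'],s['ee_rot'],s['grip_width'])
for n in('top','side','wrist'):
    c=cam(n,n+'0.png'); 
    if n!='wrist': print(n,ray(c,280,210), c['intrinsics'])
E
```

```text
pics
0.0187
0.0 [ 0.13678241 -0.60933602  0.21386922] [-6.91868422e-04  9.93912693e-01  1.10168395e-01 -6.32339143e-05] 0.09186600188930294
top (array([ 0.3152633 , -0.08510265,  1.31981809]), array([ 0.17198155,  0.0348853 , -0.98464005])) [[509.87259482   0.         281.13311799]
 [  0.         509.87259482 201.0847544 ]
 [  0.           0.           1.        ]]
side (array([1.36809876, 0.23690884, 1.00306552]), array([-0.6556056 , -0.22945913, -0.71953721])) [[503.05594725   0.         282.54489472]
 [  0.         503.05594725 203.28078863]
 [  0.           0.           1.        ]]
```

View pics/top0.png

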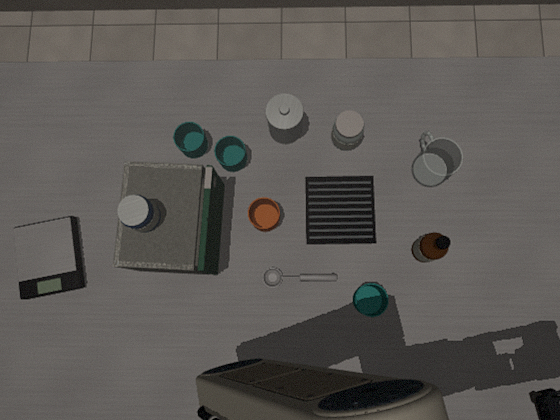

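View pics/side0.png

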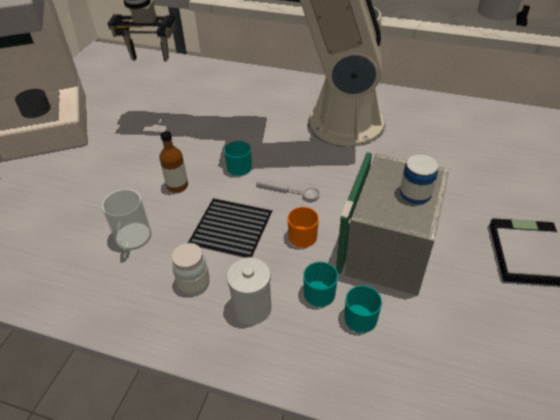

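View pics/wrist0.png

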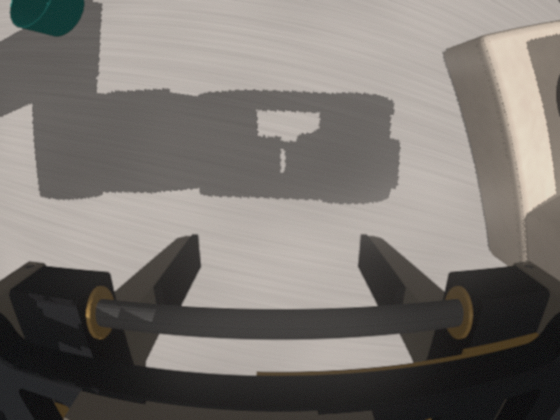

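Run:
```python
from h import *
t=cam('top');s=cam('side')
im=t['frame']; si=s['frame']
for nm,c in(('top',t),('side',s)):
    h=cv2.cvtColor(c['frame'],cv2.COLOR_BGR2HSV)
    m=cv2.inRange(h,(3,150,80),(16,255,255))
    cs=[k for k in cv2.findContours(m,0,2)[0] if cv2.contourArea(k)>150]
    for k in cs:
        print(nm,cv2.contourArea(k),cv2.boundingRect(k),cv2.fitEllipse(k))
        u,v=cv2.fitEllipse(k)[0]
        print(onz(c,u,v,.075),onz(c,u,v,.04))
# grille
h=cv2.cvtColor(im,cv2.COLOR_BGR2HSV)
m=cv2.inRange(im,(0,0,0),(45,45,45)); mm=np.zeros_like(m); mm[165:255,295:385]=m[165:255,295:385]
mm=cv2.morphologyEx(mm,cv2.MORPH_CLOSE,np.ones((9,9)))
k=max(cv2.findContours(mm,0,2)[0],key=cv2.contourArea)
r=cv2.minAreaRect(k);b=cv2.boxPoints(r);print('grille',r,b)
W=np.array([onz(t,u,v,0) for u,v in b]);print(W,W.mean(0),np.linalg.norm(W-np.roll(W,1,0),axis=1))
cv2.imwrite('pics/cupcrop.png',np.hstack([cv2.resize(im[150:290,100:240],(560,560),interpolation=2)[:, :400],cv2.resize(im[170:310,235:335],(400,560),interpolation=2)]))
cv2.imwrite('pics/sidecrop.png',cv2.resize(si[140:300,270:470],(800,640),interpolation=2)[:600])
```

```text
top 489.5 (248, 198, 32, 31) ((263.6052551269531, 212.9835662841797), (28.999113082885742, 30.755952835083008), 132.74281311035156)
[ 5.25180687e-01 -3.72069315e-04  7.50000000e-02] [0.53108284 0.00201026 0.04      ]
side 977.5 (288, 207, 30, 41) ((302.34771728515625, 226.21646118164062), (30.76610565185547, 41.8321647644043), 1.0704978704452515)
[0.55992865 0.01132564 0.075     ] [0.52945025 0.00281826 0.04      ]
side 222.0 (160, 147, 22, 16) ((170.39979553222656, 154.76527404785156), (13.98898696899414, 20.688175201416016), 82.96943664550781)
[ 0.40151729 -0.43120576  0.075     ] [ 0.36506474 -0.45640227  0.04      ]
grille ((340.5, 209.5), (67.0, 69.0), 90.0) [[306. 176.]
 [375. 176.]
 [375. 243.]
 [306. 243.]]
[[ 0.63753343 -0.10695208  0.        ]
 [ 0.6371246  -0.28938062  0.        ]
 [ 0.4593359  -0.28421614  0.        ]
 [ 0.45895934 -0.10630838  0.        ]] [ 0.54823832 -0.19671431  0.        ] [0.17857525 0.182429   0.1778637  0.17790816]
```

View pics/cupcrop.png

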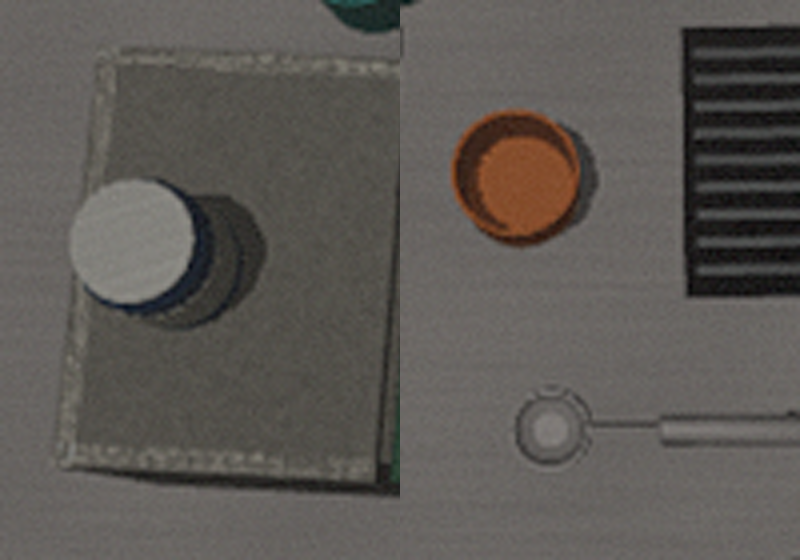

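View pics/sidecrop.png

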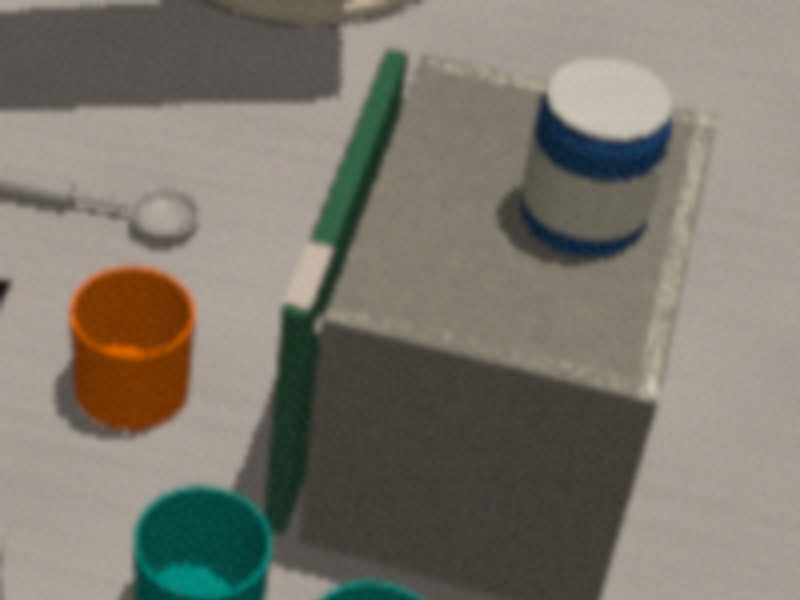

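Run:
```python
from h import *
t=cam('top');s=cam('side')
for nm,c,roi in(('top',t,(150,290,190,240)),('side',s,(130,300,320,400))):
    im=c['frame'];h=cv2.cvtColor(im,cv2.COLOR_BGR2HSV)
    print(robot.state()['t'])
    a,b,x0,x1=roi
    cv2.imwrite(f'pics/door_{nm}.png',cv2.resize(im[a:b,x0:x1],None,fx=4.2 if nm=='top' else 3.5,fy=4.2 if nm=='top' else 3.5,interpolation=2))
```

```text
0.35
0.35
```

View pics/door_top.png

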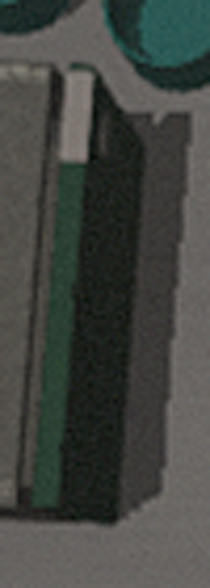

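View pics/door_side.png

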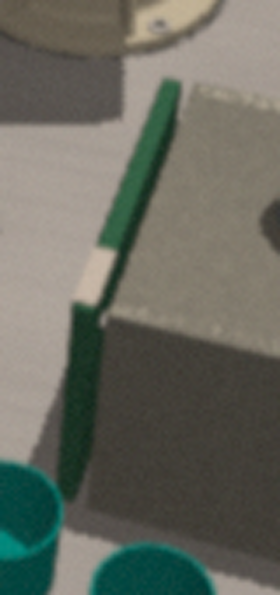

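Run:
```python
from h import *
t=cam('top');s=cam('side')
T=[onz(t,212.6,166.7,.2),onz(t,204.3,270.2,.2)]
S=[onz(s,342,216.6,.2),onz(s,366.5,153.4,.2)]
for A in(T,S):
    f,h=A; e=(h-f); L=np.linalg.norm(e); e/=L
    sp=f+e*.03; print(f,h,'len',L,'dir deg',np.degrees(np.arctan2(e[1],e[0])),'spot',sp)
print('cup rim radius px chk', proj(t,[[.527,.001,.075],[.527,.041,.075]]),proj(s,[[.527,.001,.0],[.527,.001,.075]]))
for n,u,v,z in(('syrup',435,243,.19),('teal1',191,139,.075),('teal2',231,153,.075),('teal3',370,299,.075),('spoonL',264,277,0),('spoonR',337,277,0),('canister',284,110,.145),('jar',348,123,.11),('tin',133,211,.29)): print(n,onz(t,u,v,z))
```

```text
[0.61095127 0.1087761  0.2       ] [0.37695499 0.11975509 0.2       ] len 0.2342537089764479 dir deg 177.3136801725315 spot [0.58098424 0.11018214 0.2       ]
[0.6168908  0.11677117 0.2       ] [0.38973165 0.12669331 0.2       ] len 0.2273757402508918 dir deg 177.49895502644978 spot [0.58691938 0.1180803  0.2       ]
cup rim radius px chk [[263.06182935 212.25991321]
 [246.97729374 212.25761697]] [[301.82686345 235.59234525]
 [302.03026238 216.09158206]]
syrup [ 0.43887335 -0.38691265  0.19      ]
teal1 [0.71736864 0.18833661 0.075     ]
teal2 [0.6797609  0.08452845 0.075     ]
teal3 [ 0.31717781 -0.25714606  0.075     ]
spoonL [0.37124207 0.00169568 0.        ]
spoonR [ 0.37203525 -0.18511756  0.        ]
canister [ 0.76721514 -0.05171906  0.145     ]
jar [ 0.74559745 -0.20968119  0.11      ]
tin [0.49303553 0.25584255 0.29      ]
```

```bash
python3 -m creep '[{"dp":[0,0,30],"turn":0},{"dp":[0,0,30],"turn":0},{"dp":[20,30,0],"turn":7},{"dp":[26,40,0],"turn":8},{"dp":[26,40,0],"turn":8},{"dp":[26,40,0],"turn":8},{"dp":[26,40,0],"turn":8},{"dp":[26,40,0],"turn":8},{"dp":[26,40,0],"turn":8},{"dp":[26,40,0],"turn":8},{"dp":[26,40,0],"turn":8},{"dp":[0,0,0],"turn":6.3}]' 0 10
```

```text
t: 1.95
tool_pos: [0.3662, -0.2575, 0.2748]
ee_rot: [0.0, 0.705, 0.71, 0.0]
ft_force: [-0.8, -1.0, 0.1]
grip_width: 0.0005
```

```bash
python3 -m creep '[{"dp":[20,32,0],"turn":0},{"dp":[20,32,0],"turn":0},{"dp":[20,32,0],"turn":0},{"dp":[20,32,0],"turn":0},{"dp":[20,32,-15],"turn":0},{"dp":[20,32,-30],"turn":0},{"dp":[20,32,-40],"turn":0},{"dp":[20,33,-40],"turn":0},{"dp":[0,0,-20],"turn":0},{"dp":[0,0,0],"turn":0},{"dp":[0,0,0],"turn":0}]'
python3 - <<'E'
from h import *
for n in('top','side','wrist'): cam(n,n+'1.png')
E
```

```text
t: 3.32
tool_pos: [0.5253, -0.0031, 0.1305]
ee_rot: [0.0, 0.708, 0.707, 0.0]
ft_force: [0.6, -0.7, 0.8]
grip_width: 0.0006
```

View pics/side1.png

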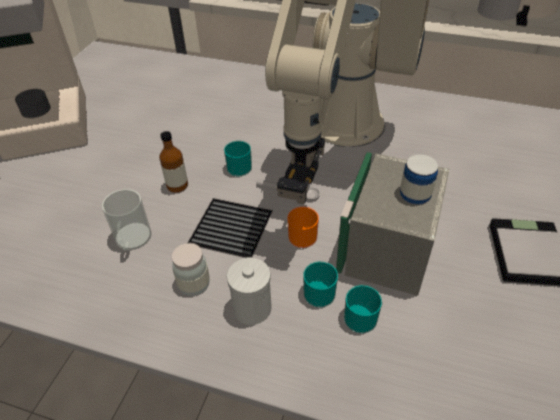

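View pics/wrist1.png

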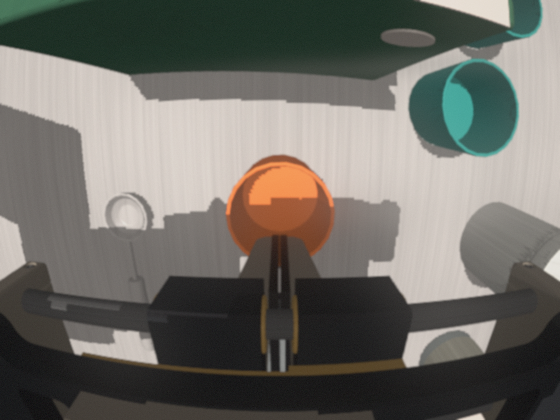

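Run:
```python
from h import *
c=cam('wrist'); print(ray(c,280,210)[0], robot.state()['tool_pos'], c['intrinsics'])
s=cam('side'); print(proj(s,[robot.state()['tool_pos'],[.527,.001,.075]]))
# fisheye: rim ellipse
im=c['frame'];h=cv2.cvtColor(im,cv2.COLOR_BGR2HSV)
K=np.array(c['intrinsics']);R=cv2.Rodrigues(np.array(c['rvec'],float))[0];t=np.array(c['tvec'],float).ravel()
def fp(P):
    p=R@np.array(P)+t; th=np.arctan2(np.hypot(p[0],p[1]),p[2]);ph=np.arctan2(p[1],p[0]);return K[0,0]*th*np.cos(ph)+K[0,2],K[1,1]*th*np.sin(ph)+K[1,2]
o=im.copy()
for z,r in((.075,.04),(0,.038)):
  for a in np.linspace(0,6.28,60):
    u,v=fp([.527+r*np.cos(a),.001+r*np.sin(a),z]); cv2.circle(o,(int(u),int(v)),0,(255,0,0),-1)
u,v=fp(robot.state()['tool_pos']);cv2.circle(o,(int(u),int(v)),3,(0,0,255),1)
cv2.imwrite('pics/w1o.png',cv2.resize(o[120:290,190:370],None,fx=3.3,fy=3.3))
```

```text
[0.52592733 0.06786164 0.30083167] [ 0.52545121 -0.00321016  0.13069955] [[325.1922621    0.         279.01923178]
 [  0.         325.1922621  205.91526543]
 [  0.           0.           1.        ]]
[[300.74524043 199.76760997]
 [302.03026238 216.09158206]]
```

View pics/w1o.png

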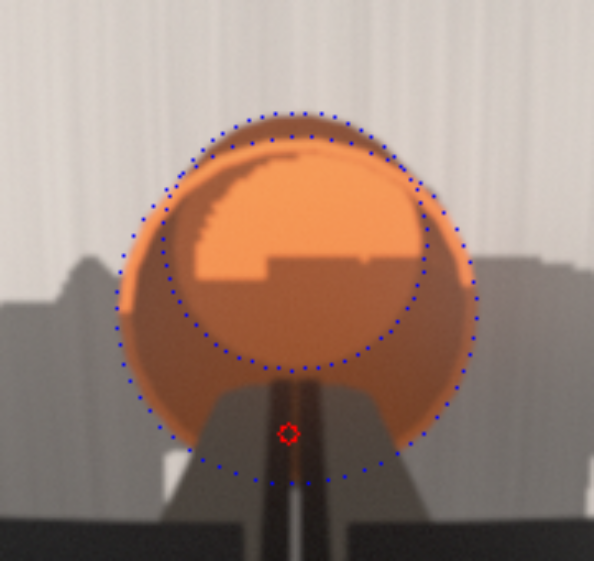

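```bash
python3 -m creep '[{"dp":[2,4,0],"turn":0},{"dp":[0,0,-30],"turn":0},{"dp":[0,0,-30],"turn":0},{"dp":[0,0,-25],"turn":0},{"dp":[0,0,-15],"turn":0},{"dp":[0,0,-6],"turn":0},{"dp":[0,0,-6],"turn":0},{"dp":[0,0,0],"turn":0}]'
```

```text
t: 4.58
tool_pos: [0.5271, 0.0012, 0.0178]
ee_rot: [0.0, 0.707, 0.707, 0.0]
ft_force: [0.3, -0.1, -0.7]
grip_width: 0.0003
```

```bash
python3 -m creep '[{"dp":[0,-4,0],"turn":0},{"dp":[0,-4,0],"turn":0},{"dp":[0,-4,0],"turn":0},{"dp":[0,-4,0],"turn":0},{"dp":[0,-4,0],"turn":0},{"dp":[0,-5,0],"turn":0},{"dp":[0,-5,0],"turn":0},{"dp":[0,-5,0],"turn":0}]'
python3 - <<'E'
from h import *
cam('side','side2.png')
cv2.imwrite('pics/side2c.png',cv2.resize(cv2.imread('pics/side2.png')[130:290,200:400],None,fx=3.7,fy=3.7))
E
```

```text
t: 5.58
tool_pos: [0.5269, -0.0341, 0.0176]
ee_rot: [-0.0, 0.707, 0.707, 0.0]
ft_force: [0.5, 1.6, 1.0]
grip_width: 0.0007
```

View pics/side2c.png

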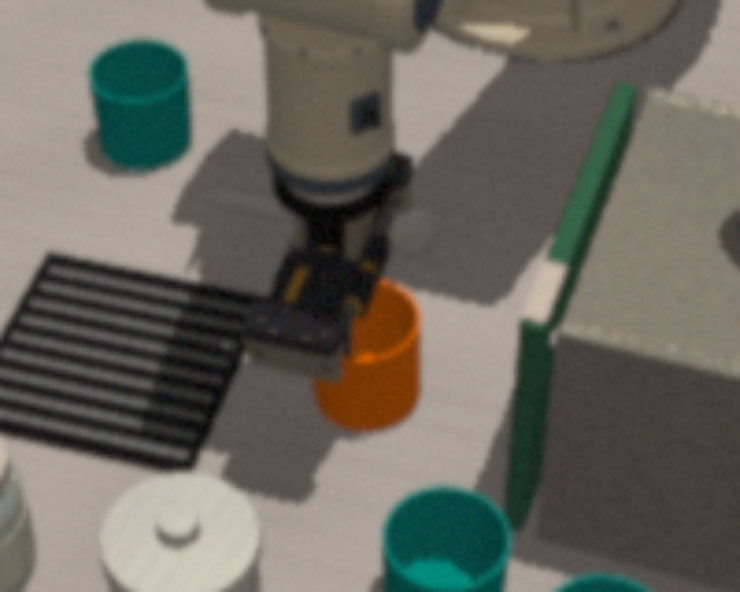

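```bash
python3 -m creep '[{"dp":[0.5,-6,0],"turn":0},{"dp":[1,-8,0],"turn":0},{"dp":[1,-9,0],"turn":0},{"dp":[1,-9,0],"turn":0},{"dp":[1,-9,0],"turn":0},{"dp":[1,-9,0],"turn":0},{"dp":[1,-9,0],"turn":0},{"dp":[1,-9,0],"turn":0},{"dp":[1,-8,0],"turn":0},{"dp":[0.5,-6,0],"turn":0},{"dp":[0,-4,0],"turn":0},{"dp":[0,-2,0],"turn":0}]'
python3 - <<'E'
from h import *
cam('side','side3.png')
cv2.imwrite('pics/side3c.png',cv2.resize(cv2.imread('pics/side3.png')[130:290,180:380],None,fx=3.7,fy=3.7))
E
```

```text
t: 7.12
tool_pos: [0.5359, -0.122, 0.0176]
ee_rot: [0.0, 0.707, 0.707, 0.0]
ft_force: [-0.1, 1.2, 0.1]
grip_width: 0.0004
```

View pics/side3c.png

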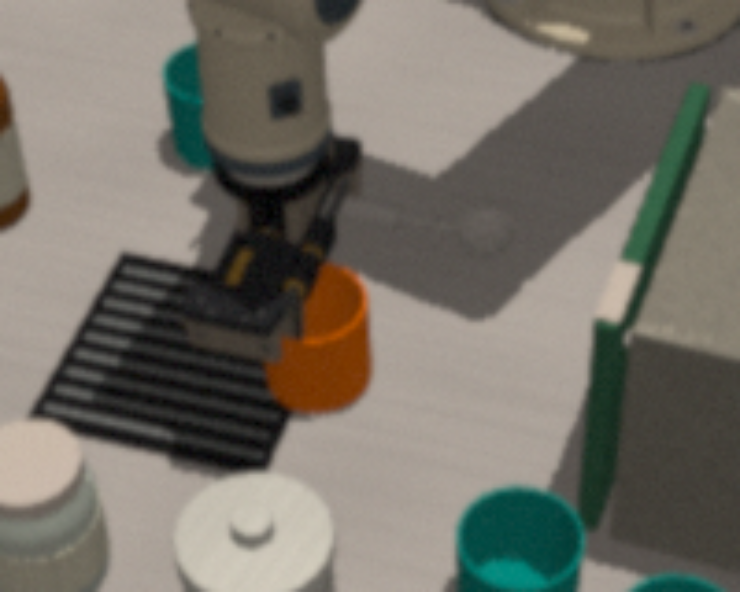

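```bash
python3 -m creep '[{"dp":[0.5,-5,0],"turn":0},{"dp":[1,-8,0],"turn":0},{"dp":[1,-10,0],"turn":0},{"dp":[1,-11,0],"turn":0},{"dp":[1,-11,0],"turn":0},{"dp":[1,-11,0],"turn":0},{"dp":[1,-11,0],"turn":0},{"dp":[1,-10,0],"turn":0},{"dp":[0.5,-8,0],"turn":0},{"dp":[0,-6,0],"turn":0},{"dp":[0,-3,0],"turn":0},{"dp":[0,0,0],"turn":0}]'
python3 -m creep '[{"dp":[0,5,0],"turn":0},{"dp":[0,6,0],"turn":0},{"dp":[0,6,0],"turn":0},{"dp":[0,0,0],"turn":0}]'
python3 - <<'E'
from h import *
cam('side','side4.png');cam('top','top4.png')
cv2.imwrite('pics/side4c.png',cv2.resize(cv2.imread('pics/side4.png')[130:290,150:350],None,fx=3.7,fy=3.7))
E
```

```text
t: 8.68
tool_pos: [0.5438, -0.216, 0.0176]
ee_rot: [0.0, 0.707, 0.707, -0.0]
ft_force: [0.4, 2.3, -0.9]
grip_width: 0.0004
t: 9.18
tool_pos: [0.5439, -0.1982, 0.0176]
ee_rot: [-0.0, 0.707, 0.707, -0.0]
ft_force: [0.7, 0.2, -0.9]
grip_width: 0.0003
```

View pics/side4c.png

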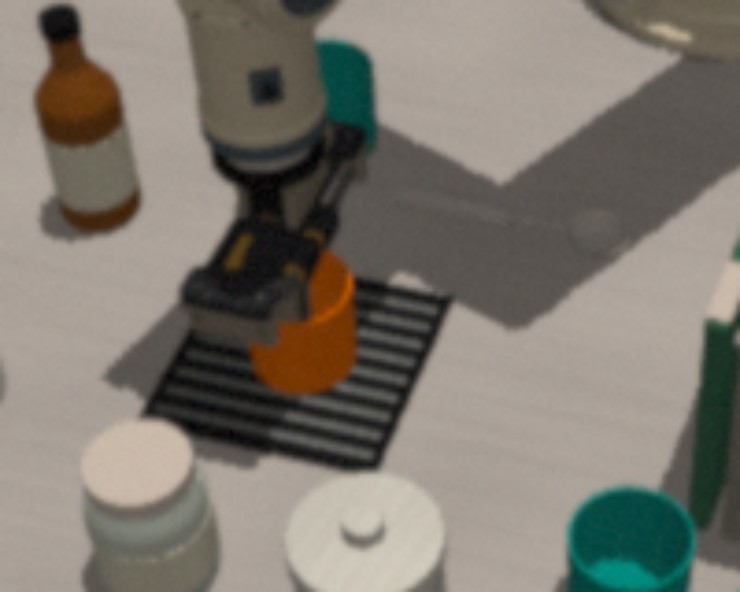

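View pics/top4.png

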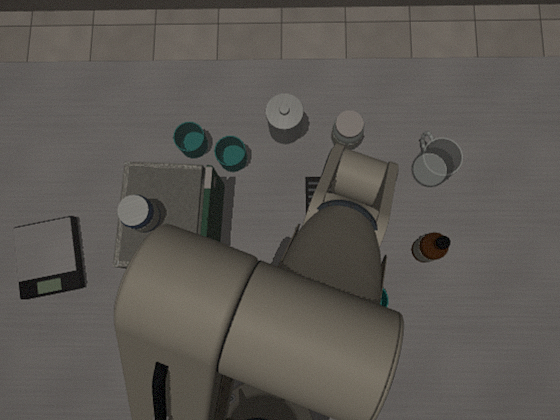

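```bash
python3 -m creep '[{"dp":[0,0,15],"turn":0},{"dp":[0,0,25],"turn":0},{"dp":[0,0,50],"turn":0},{"dp":[0,0,50],"turn":0},{"dp":[0,15,10],"turn":0},{"dp":[7,40,0],"turn":0},{"dp":[8,45,0],"turn":-1},{"dp":[8,45,0],"turn":-1.6},{"dp":[8,45,0],"turn":0},{"dp":[8,40,0],"turn":0},{"dp":[0,18,-20],"turn":0},{"dp":[0,0,0],"turn":0}]'
python3 - <<'E'
from h import *
for n in('top','side','wrist'): cam(n,n+'5.png')
t=cam('top');h=cv2.cvtColor(t['frame'],cv2.COLOR_BGR2HSV);m=cv2.inRange(h,(3,150,80),(16,255,255));m[:, :285]=0
for k in cv2.findContours(m,0,2)[0]:
    if cv2.contourArea(k)>150: u,v=cv2.fitEllipse(k)[0];print(u,v,onz(t,u,v,.075))
E
```

```text
t: 10.78
tool_pos: [0.5811, 0.0504, 0.1461]
ee_rot: [-0.001, 0.723, 0.691, -0.001]
ft_force: [-0.8, -1.1, 0.8]
grip_width: 0.0006
340.9063720703125 205.6524658203125 [ 0.54360493 -0.19170187  0.075     ]
```

View pics/side5.png

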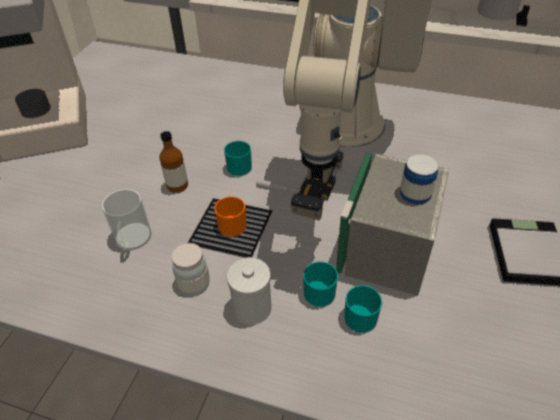

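View pics/wrist5.png

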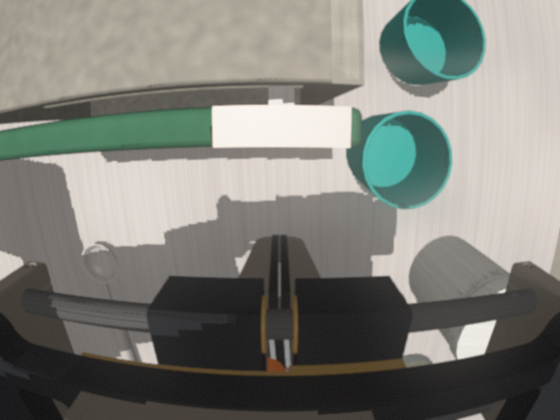

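View pics/top5.png

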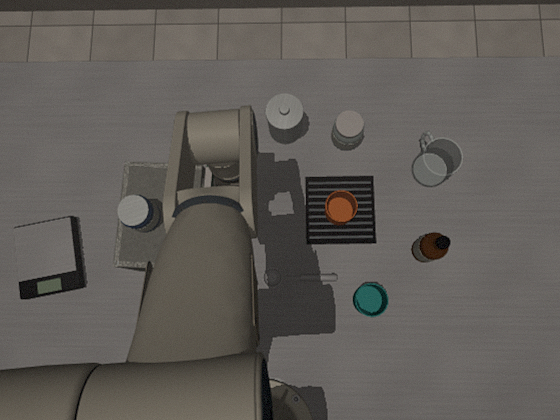

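```bash
python3 -m creep '[{"dp":[1,0,-8],"turn":0},{"dp":[0,12,0],"turn":0},{"dp":[0,12,0],"turn":0},{"dp":[0,10,0],"turn":0},{"dp":[0,6,0],"turn":0},{"dp":[0,4,0],"turn":0},{"dp":[0,0,0],"turn":0}]'
python3 -m creep '[{"dp":[0,2,0],"turn":0},{"dp":[0,2,0],"turn":0},{"dp":[0,0,0],"turn":0}]'
```

```text
t: 11.85
tool_pos: [0.5839, 0.0934, 0.1396]
ee_rot: [0.0, 0.723, 0.691, -0.0]
ft_force: [0.1, -0.8, -0.6]
grip_width: 0.0005
t: 12.22
tool_pos: [0.5839, 0.0972, 0.1396]
ee_rot: [0.0, 0.723, 0.691, 0.0]
ft_force: [-0.7, 0.2, 0.5]
grip_width: 0.0005
```

```bash
for i in 1 2 3; do python3 -m creep '[{"dp":[0,2,0],"turn":0},{"dp":[0,0,0],"turn":0}]' | grep -E 'pos|force'; done
```

```text
tool_pos: [0.5839, 0.0992, 0.1396]
ft_force: [-0.2, 0.6, 0.0]
tool_pos: [0.5839, 0.1009, 0.1396]
ft_force: [1.4, -2.2, 0.2]
tool_pos: [0.5841, 0.1031, 0.1396]
ft_force: [0.7, -3.4, -0.6]
```

```bash
for i in 1 2; do python3 -m creep '[{"dp":[0,1.5,0],"turn":0},{"dp":[0,0,0],"turn":0}]' | grep -E 'pos|force'; done
```

```text
tool_pos: [0.5841, 0.1048, 0.1396]
ft_force: [2.0, -2.4, -0.9]
tool_pos: [0.5841, 0.1062, 0.1396]
ft_force: [3.1, -4.0, 0.1]
```

```bash
python3 -m creep '[{"dp":[0,0.8,0],"turn":0},{"dp":[0,0,0],"turn":0},{"dp":[0,-25,0],"turn":0},{"dp":[0,-50,0],"turn":0},{"dp":[0,-55,10],"turn":0},{"dp":[0,-50,30],"turn":0},{"dp":[0,-30,30],"turn":0},{"dp":[0,0,20],"turn":0},{"dp":[0,0,0],"turn":0},{"dp":[0,0,0],"turn":0},{"dp":[0,0,0],"turn":0}]'
python3 -m creep '[{"dp":[0,0,0],"turn":0},{"dp":[0,0,0],"turn":0},{"dp":[0,0,0],"turn":0},{"dp":[0,0,0],"turn":0},{"dp":[0,0,0],"turn":0},{"dp":[0,0,0],"turn":0},{"dp":[0,0,0],"turn":0},{"dp":[0,0,0],"turn":0},{"dp":[0,0,0],"turn":0},{"dp":[0,0,0],"turn":0}]'
python3 - <<'E'
from h import *
for n in('top','side'): cam(n,n+'6.png')
E
```

```text
t: 14.85
tool_pos: [0.5832, -0.1023, 0.2283]
ee_rot: [-0.001, 0.723, 0.691, -0.001]
ft_force: [0.0, 0.1, -0.1]
grip_width: 0.0008
t: 16.1
tool_pos: [0.5839, -0.103, 0.2296]
ee_rot: [-0.0, 0.723, 0.691, -0.0]
ft_force: [0.1, -0.2, 0.3]
grip_width: 0.0006
```

View pics/side6.png

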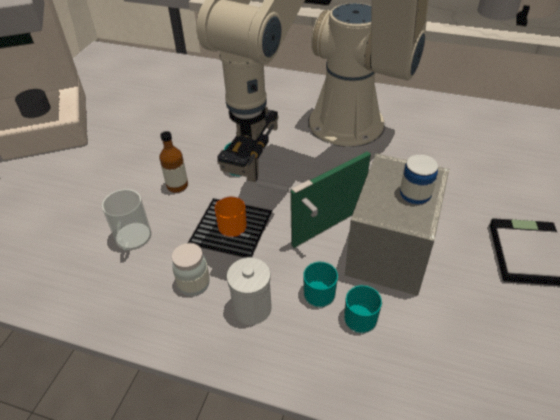

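View pics/top6.png

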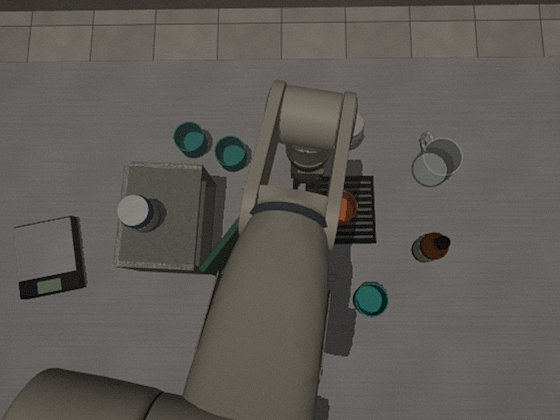

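```bash
python3 -m creep '[{"dp":[0,0,40],"turn":0},{"dp":[-10,-30,20],"turn":0},{"dp":[-20,-45,0],"turn":-6},{"dp":[-20,-50,0],"turn":-6},{"dp":[-20,-50,0],"turn":-6},{"dp":[-20,-50,0],"turn":-6},{"dp":[-20,-50,0],"turn":-6},{"dp":[-20,-50,0],"turn":-6},{"dp":[0,0,0],"turn":0},{"dp":[0,0,0],"turn":0},{"dp":[0,0,0],"turn":0},{"dp":[0,0,0],"turn":0}]'
python3 - <<'E'
from h import *
for n in('top','side'): cam(n,n+'7.png')
a=cv2.imread('pics/side6.png');b=cv2.imread('pics/side7.png')
t=cam('top');h=cv2.cvtColor(t['frame'],cv2.COLOR_BGR2HSV);m=cv2.inRange(h,(3,150,80),(16,255,255))
for k in cv2.findContours(m,0,2)[0]:
    if cv2.contourArea(k)>150: u,v=cv2.fitEllipse(k)[0];print(u,v,onz(t,u,v,.075))
s=cam('side'); f,hh=onz(s,292,189,.2),onz(s,368,156,.2); e=hh-f; print(f,hh,np.linalg.norm(e),np.degrees(np.arctan2(e[1],e[0])))
z=np.abs(cv2.imread('pics/top0.png').astype(int)-t['frame']).max(2)>40
cv2.imwrite('pics/diff.png',(z*255).astype(np.uint8))
E
```

```text
t: 17.7
tool_pos: [0.4545, -0.427, 0.2897]
ee_rot: [-0.0, 0.901, 0.434, 0.0]
ft_force: [-0.1, 0.0, -0.3]
grip_width: 0.0003
340.92767333984375 205.67478942871094 [ 0.54354877 -0.19175347  0.075     ]
[ 0.56429829 -0.01327562  0.2       ] [0.3985627  0.13213942 0.2       ] 0.22048541820219458 138.73655203512186
```

View pics/top7.png

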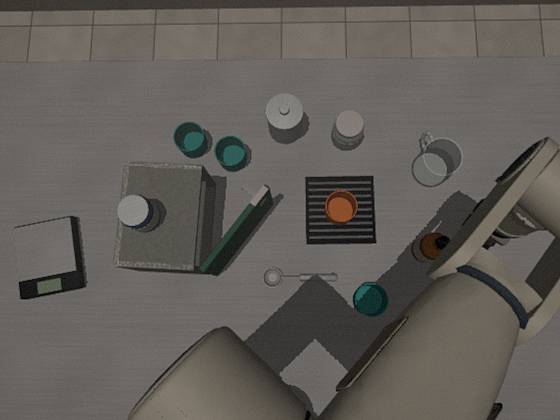

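View pics/diff.png

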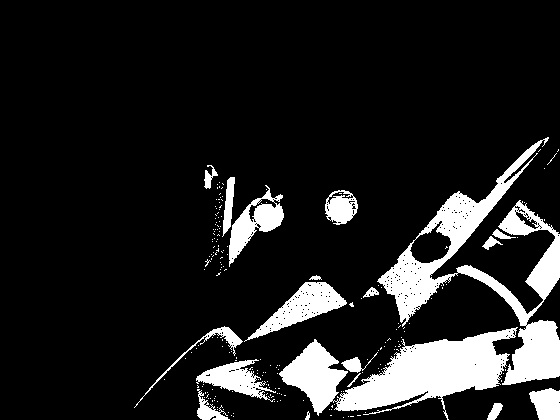

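View pics/side7.png

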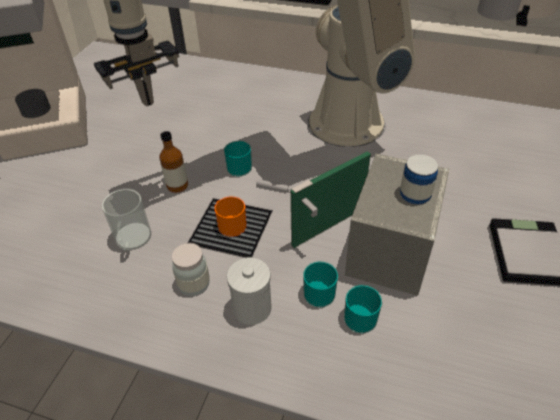

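```bash
python3 -c "
from workcell import robot
print(robot.state()['t'],robot.sign_off())"
```

```text
the job is handed in; nothing more can be done
17.9 None
```

The orange cup now stands on the drain grille and the green door is ajar on its spring. I handed the job in at 17.9 s of the 64 s allowed.

- **Cup:** I lowered the shut fingertips inside the cup and drew it along by its inner wall, low down so it would not tip. It looked upright in every picture along the way. The last picture puts its axis at (0.544, -0.192), about 6 mm from the measured grille centre and at least 40 mm inside its edges.
- **Door:** I pressed it in at the white spot by about 6 mm, with 4–5 N on the wrist, then backed the arm clear. It opened to about 37–39° as measured from the side camera. That is slightly more than the stated 34°, but my edge pixels were rough. It looked the same in pictures 1.7 s apart, so it had settled.
- **Everything else:** comparing the top pictures from before and after shows changes only at the cup, the door, and the arm with its shadow. The start picture partly hid the area near the robot. The arm is clear of everything, and the wrist force reads about 0 N.

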